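Make up the meter spares kit and the welding-head spares kit

ROBOT

A 7-joint arm with a two-finger parallel gripper is mounted at the origin on a cart in front of the work surface, level with it; the furniture and walls round the work are solid. World frame = base frame: x ahead of the robot, y to its left, z up, the work surface at z = 0. Lengths are in m, angles in rad, forces in N, time in s.
With the tool pointing down it reaches from about 0.425 to 0.95 m from the base axis. Payload 4.7 kg.
Tool frame: the origin (TCP) lies on the centre line of the jaws, within the pads' length; the fingertips stand 22 mm ahead of it and the grasp point (between the pads) lies 3 mm ahead of it (manip.tips_ahead is the distance from the TCP to the fingertips, in m); z points along the fingers, y is the line along which they close (so a half turn about z gives the same grasp; the last joint's range is limited). The gripper opens to 85 mm and grips with 20 to 120 N. Pads are 22 mm wide; open, the fingers measure 114 mm over their backs; the gripper's body (76 mm by 85 mm) begins 54 mm behind the grasp point. The pads swing forward as they close: fully open they stand 13 mm farther back than shut.
Start: joints at [-1.143, 0.469, -0.049, 1.532, 0.024, 1.141, -0.082], TCP at [0.298, 0.606, 0.253] pointing down, gripper open.
Joint ranges: [-2.59, 2.59], [-0.33, 1.99], [-1.39, 1.29], [0.1, 2.45], [-1.04, 4.18], [0.21, 1.99], [-2.66, 2.66]. Speed limits (rad/s): [2.57, 2.57, 3.14, 3.14, 3.14, 3.14, 3.14].

INTERFACE

Orientations are given as a rotation vector (axis times angle).
In Python, from station import manip gives the robot as it stands.
- The arm moves only by the tool play_rows, never from a script. Its argument "targets" is a list of rows, each a list of 7 numbers: the shift along the world's x, y, z in m, then the turn, a rotation vector about the world's x, y, z in degrees, then the finger opening in m, from 0 to 0.0854. In form: [[dx, dy, dz, wx, wy, wz, jaw], ...]. A call has 1 to 5 rows; each row shifts and turns the commanded pose from where the row before left it; what a row does not reach is not made up. A row lasts 1/12 s, in which the tool goes at most 41.7 mm and 7.16 degrees, less where a joint would pass 70% of its speed; a pose out of reach is approached as far as the arm can. A call is refused whole if a number of a shift passes 0.0417 or a number of a turn 7.16, either way. A call with a gripper value outside its range is refused whole. The fingers move at their own pace and stop on an object; "force" is the grip in N (left out, the last holds). Time passes only in rows, so rows that do not move let the fingers close. It gives the time, the measured TCP pose, the force, the opening and the grip force at its end, in the units of the state.
- manip.sense(): the state, without advancing time (a new reading comes with each control period).
- manip.snapshot(name): name is "scene" or "top"; returns a dict with "frame" (480x640x3 uint8, red, green, blue), "K" (3x3 intrinsics, pixels), "R" (3x3) and "t" (3): a world point X has camera coordinates R X + t. Camera axes: x right, y down, z forward; pixel columns grow to the right and rows downward; lengths in m; the calibration is good to about 2 mm. A picture is of the moment at which its call begins. There is no depth.
- manip.job_done(): hands the job in; it is judged then, once.
The state is a dict: "time": time; "joint_positions": joint angles; "qvel": joint speeds; "joint_torque": joint torques, N m; "eef_pos": TCP position; "orientation": TCP orientation; "ft_force": force on the tool from outside, world axes, zero at the start; "ft_torque": the same for the moment, N m; "opening": finger opening in m; "finger_force": force on a finger pad.
Only numpy, scipy, OpenCV 4.12 (cv2) and the standard library are available. Lean on these libraries where they do the work, as an engineer would, in place of code of your own. Each camera call takes 0.05 s, during which the arm holds its last target. There are 200 camera calls.

TASK

Make up two spares kits from the loose things at the front of the bench: the carton of fuses, the red test probe and the black test probe go into the tray with the yellow-floored pockets (the red probe in the pocket with the red mark, the black one in the pocket with the black mark), and the copper nozzle and the flat blue lens box go into the tray with the blue-floored pockets. Set each thing down in the pocket cut for it, without dropping it, flat on the pocket's floor and the nozzle upright. Leave the round white lens case and the pliers where they are, and keep the arm low, under the thin crossbar of the gantry that spans the bench just behind the trays.

Things in the scene. Friction and masses are not known exactly. Their poses are not given: they have to be found in the camera images.
- meter_tray: Yellow pocket floors, 160x200 mm. Fixed kit tray, grey foam in a black rim (10 mm high). Origin: centre of underside. Foam top 9 mm, pocket floors 3 mm above the bench; pocket mouths bevelled 3 mm wider. Pocket centres in the tray's frame, mm: fuses (0, 50), 85 along x by 68 along y; red-marked probe (6, -21), black-marked probe (6, -69), each 114 along x by 26 along y, mark: a small bar at the -x end.
- head_tray: Blue pocket floors, 160x150 mm. Fixed kit tray, grey foam in a black rim (10 mm high). Origin: centre of underside. Foam top 9 mm, pocket floors 3 mm above the bench; pocket mouths bevelled 3 mm wider. Pocket centres in the tray's frame, mm: square lens pocket 60x60 at (0, 30); round nozzle pocket 38 across at (0, -38).
- fuse_carton: Loose small yellow and white cardboard carton of fuses, 58 mm along its x, 75 mm along its y, 30 mm high, 35 to 80 g. Origin: centre of its underside; z up. It goes into the meter tray's fuse pocket with its 75 mm side along the tray's x (either way round). Grip it across the 58 mm.
- red_probe: Loose red test probe (pen-shaped, no lead), lying flat: 104 mm along its x, 16 mm wide, 16 mm high, 15 g. Origin: centre of its underside; z up. Goes into the meter tray's red-marked pocket, along the tray's x, either way round.
- black_probe: Loose black test probe with a collar and needle tip (not the black marker pen lying behind), the same shape and size as the red one: 104 mm along its x, 16 mm wide, 16 mm high, 15 g. Origin: centre of its underside; z up. Goes into the meter tray's black-marked pocket, along the tray's x, either way round.
- copper_nozzle: Loose pinkish copper welding nozzle standing upright: 26 mm across at the foot, nearly straight-sided over the lower 14 mm, then tapering to the top, 32 mm high, 35 g. Origin: centre of its underside; z up along its axis. Goes upright into the head tray's round pocket.
- blue_lens_box: Loose flat square blue lens box with a white label at the front of the bench (not the one at the far back beside the jig), 50 x 50 mm, 15 mm high, 28 to 56 g. Origin: centre of its underside; z up, x and y along its sides. Goes into the head tray's square pocket, sides along the tray's, label up, any quarter turn.
- round_lens_case: Round white lens case, 47 mm across, 17 mm high, loose, lying behind the trays. Not part of either kit: leave it where it is. Origin: centre of its underside.
- pliers: Needle-nose pliers with red handles, 153 mm along x, 50 mm wide, 13 mm high, loose, lying behind the trays. Not part of either kit: leave them where they are. Origin: centre of their underside. The gantry's thin, hardly visible crossbar spans the bench above them at x = 0.58, from z = 0.55 to 0.64: keep wrist and forearm below or short of it (fingertips 0.1 m up is ample for carrying).
Things that resemble listed ones, but are neither listed nor needed, are in the scene too. Several things have the shape of the fuse_carton; the one meant has the colours described above.

How it is judged:
By the outcome, as a careful person would: the job done as asked, in the order asked, and still so for the second after the job is handed in, with the robot touching nothing.
It also fails if it takes over 115 s, if anything falls off the work surface, if the arm or the gripper's body presses on something with over 40 N, if the wrist force passes 120 N, or if a joint passes its speed limit or range.

## Working session

There is one attempt and no reset: what is moved stays moved. The work goes in short steps, Python scripts to look and compute and a tool call to move; the robot and the scene stay as the last step left them, time stands still between calls to the robot, and variables do not carry over. Pictures are saved under pics/ and viewed, at most 14 in all, crops included, and the job is handed in when it is done.

Besides the shell and the picture viewer there is one more tool, called after "Request:" in YAML: its name, and indented under it one key for each argument. play_rows: Moves the arm, as the interface text tells. Its arguments: {"type":"object","properties":{"targets":{"type":"array","items":{"type":"array","items":{"type":"number"}}},"force":{"type":"number"}},"required":["targets"]}

```bash
ls; mkdir -p pics
python3 - <<'E'
from station import manip
import cv2,numpy as np
for n in("scene","top"):
    s=manip.snapshot(n); cv2.imwrite(f"pics/{n}0.png",s["frame"][:,:,::-1]); np.savez(f"{n}.npz",**s)
    print(n,s["K"].round(1).tolist(),s["R"].round(3).tolist(),s["t"].round(3).tolist())
print(manip.sense(),manip.tips_ahead)
E
```

```text
pics
scene [[489.2, 0.0, 313.7], [0.0, 489.2, 234.2], [0.0, 0.0, 1.0]] [[-0.799, -0.601, -0.004], [-0.408, 0.547, -0.731], [0.442, -0.583, -0.682]] [0.399, 0.262, 1.136]
top [[513.1, 0.0, 317.5], [0.0, 513.1, 238.7], [0.0, 0.0, 1.0]] [[-0.01, -1.0, 0.008], [-0.987, 0.009, -0.163], [0.163, -0.009, -0.987]] [-0.027, 0.534, 1.056]
{'time': 0.1, 'joint_positions': array([-1.14289753,  0.46938615, -0.04861748,  1.53357137,  0.02411695,
        1.14099386, -0.08228812]), 'qvel': array([ 4.19193772e-05, -1.90725611e-03,  1.47081087e-03, -2.86146642e-03,
       -3.07402689e-05, -8.40636556e-04,  2.10360902e-04]), 'joint_torque': array([ 6.60355308e-04, -5.11513925e+01, -4.72653459e-02, -2.38391215e+01,
        1.07829054e-02,  4.35706475e-03,  8.15524714e-06]), 'eef_pos': array([0.29749223, 0.60536879, 0.25235061]), 'orientation': array([-7.11135117e-01, -3.05970109e+00,  2.73321282e-03]), 'ft_force': array([ 0.16646444, -0.23657892, -0.04378072]), 'ft_torque': array([ 0.00665999, -0.00101018,  0.002579  ]), 'finger_force': 0.0, 'opening': 0.08510111623896165} 0.022
```

View pics/top0.png

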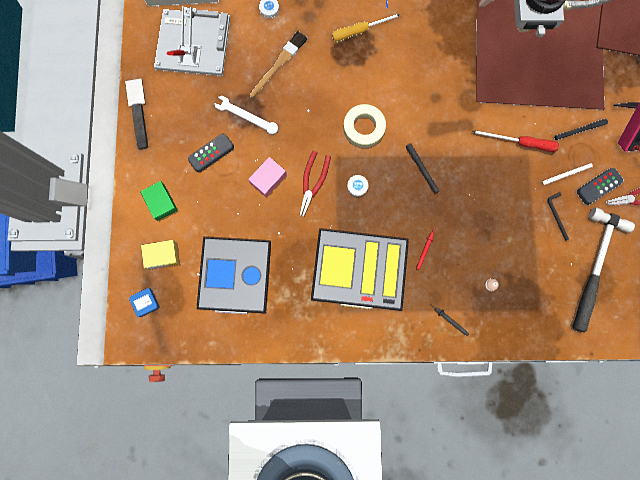

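View pics/scene0.png

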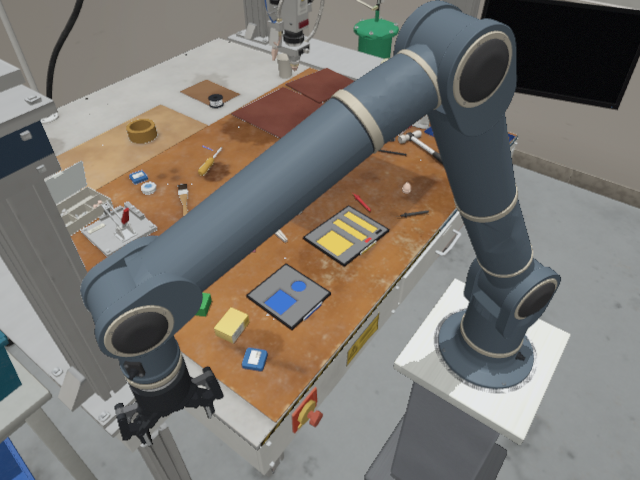

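The top view shows these candidates:
- **Fuse carton:** yellow (158,254), green (158,200) and pink (267,176) blocks. The yellow one fits.
- **Blue box:** (144,302) at the front, not the one at the far back.
- **Black probe:** (450,319) with collar and needle. The pen at (422,168) is the marker.
- **Red probe:** (425,251), not the screwdriver at (520,140).
- **Nozzle:** (492,285).

I'll confirm these in one enlarged crop and measure them.

```bash
cat > h.py <<'E'
import numpy as np,cv2
from scipy.spatial.transform import Rotation as Ro
def ray(s,uv,z):
    uv=np.atleast_2d(np.array(uv,float)); d=np.c_[uv,np.ones(len(uv))]@np.linalg.inv(s["K"]).T@s["R"]
    c=-s["R"].T@s["t"]; return c+d*((z-c[2])/d[:,2])[:,None]
def proj(s,P):
    q=np.atleast_2d(P)@s["R"].T+s["t"]; q=q@s["K"].T; return q[:,:2]/q[:,2:]
def seg(s,mask,box,z):
    x0,y0,x1,y1=box; m=np.zeros(mask.shape,np.uint8); m[y0:y1,x0:x1]=mask[y0:y1,x0:x1]
    n,l,st,ce=cv2.connectedComponentsWithStats(m); k=1+np.argmax(st[1:,4])
    v,u=np.nonzero(l==k); P=ray(s,np.c_[u,v],z)[:,:2]
    (c,wh,a)=cv2.minAreaRect((P*1000).astype(np.float32))
    C=P.mean(0); w,V=np.linalg.eigh(np.cov(P.T)); ax=V[:,1]
    return dict(px=(u.mean().round(1),v.mean().round(1)),n=len(u),rect=(np.round(c,1).tolist(),np.round(wh,1).tolist(),round(a,1)),cen=(C*1000).round(1).tolist(),pca=round(np.degrees(np.arctan2(ax[1],ax[0])),1))
E
python3 - <<'E'
from h import *
s=dict(np.load("top.npz")); f=s["frame"]; print("cam",-s["R"].T@s["t"])
b=f[:,:,::-1]
A=b[225:340,120:385];B=b[225:340,300:520]
B=cv2.copyMakeBorder(B,0,0,0,45,cv2.BORDER_CONSTANT)
cv2.imwrite("pics/crop1.png",cv2.resize(np.vstack([A,B]),None,fx=2.5,fy=2.5,interpolation=cv2.INTER_CUBIC))
h=cv2.cvtColor(f,cv2.COLOR_RGB2HSV).astype(int);H,S,V=h[...,0],h[...,1],h[...,2]
yel=(abs(H-28)<7)&(S>110)&(V>150); blu=(abs(H-108)<12)&(S>120); red=((H<5)|(H>174))&(S>170)&(V>110); blk=(V<75)
gry=(S<40)&(V>90)&(V<200)
for n,m,bx,z in [("carton",yel|((S<60)&(V>170)),(135,230,185,280),.03),("box",blu|((S<60)&(V>150)),(125,285,165,322),.015),("red",red,(405,225,440,280),.008),("blk",blk,(425,300,475,340),.008),
 ("nozz",(H>=0)&(S<110)&(V>100),(480,272,505,298),.016),
 ("T1fuse",yel,(315,240,358,295),.003),("T1r",yel,(360,235,380,297),.003),("T1b",yel,(380,235,405,302),.003),
 ("T2sq",blu,(203,255,238,295),.003),("T2rd",blu,(239,260,265,292),.003),("T1",gry,(305,222,412,316),.009),("T2",gry,(195,230,272,318),.009)]:
    print(n,seg(s,m,bx,z))
E
```

```text
cam [ 0.35425641 -0.02236724  1.12874047]
carton {'px': (np.float64(147.8), np.float64(254.0)), 'n': 32, 'rect': ([504.2, 332.0], [31.4, 13.4], 45.6), 'cen': [505.7, 333.0], 'pca': np.float64(-137.5)}
box {'px': (np.float64(143.6), np.float64(302.0)), 'n': 515, 'rect': ([404.4, 342.7], [48.9, 50.5], 26.4), 'cen': [403.9, 342.5], 'pca': np.float64(89.5)}
red {'px': (np.float64(425.1), np.float64(249.7)), 'n': 160, 'rect': ([512.9, -271.6], [12.6, 95.1], 68.2), 'cen': [512.8, -270.6], 'pca': np.float64(155.7)}
blk {'px': (np.float64(447.9), np.float64(319.4)), 'n': 66, 'rect': ([354.6, -318.4], [87.9, 14.0], 43.6), 'cen': [360.0, -313.0], 'pca': np.float64(47.6)}
nozz {'px': (np.float64(491.2), np.float64(284.5)), 'n': 152, 'rect': ([433.9, -409.7], [27.5, 30.9], 25.3), 'cen': [433.8, -409.2], 'pca': np.float64(107.5)}
T1fuse {'px': (np.float64(337.1), np.float64(266.3)), 'n': 1188, 'rect': ([478.6, -75.5], [67.9, 85.5], 82.8), 'cen': [478.4, -75.6], 'pca': np.float64(172.7)}
T1r {'px': (np.float64(369.3), np.float64(267.5)), 'n': 606, 'rect': ([475.5, -146.8], [25.9, 114.5], 82.7), 'cen': [475.0, -146.7], 'pca': np.float64(172.8)}
T1b {'px': (np.float64(391.0), np.float64(270.0)), 'n': 607, 'rect': ([469.4, -194.5], [25.8, 114.4], 82.8), 'cen': [468.9, -194.4], 'pca': np.float64(172.7)}
T2sq {'px': (np.float64(220.2), np.float64(273.4)), 'n': 746, 'rect': ([465.2, 181.4], [59.6, 60.5], 86.2), 'cen': [465.0, 181.5], 'pca': np.float64(179.2)}
T2rd {'px': (np.float64(251.1), np.float64(275.2)), 'n': 237, 'rect': ([460.9, 113.8], [35.3, 35.2], 89.4), 'cen': [460.5, 113.5], 'pca': np.float64(145.0)}
T1 {'px': (np.float64(363.8), np.float64(265.6)), 'n': 2264, 'rect': ([472.0, -125.2], [190.3, 151.5], 82.7), 'cen': [479.0, -134.1], 'pca': np.float64(-142.2)}
T2 {'px': (np.float64(233.5), np.float64(271.6)), 'n': 2678, 'rect': ([462.6, 151.3], [140.4, 151.9], 86.1), 'cen': [468.4, 151.2], 'pca': np.float64(165.3)}
```

View pics/crop1.png

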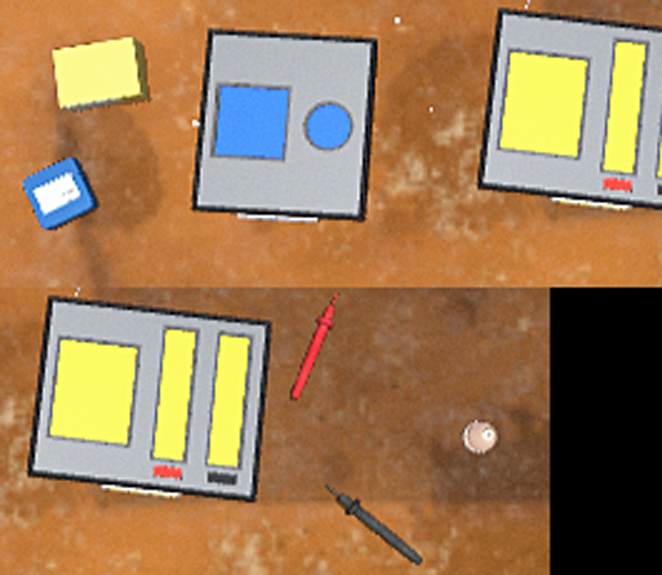

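The crop confirms all five: a pale-yellow carton, the blue box with a white label, the red probe, the black probe with collar and needle, and the pink nozzle. Next I'll refine the carton, the probe ends and the black probe's axis.

Run:
```python
from h import *
s=dict(np.load("top.npz")); f=s["frame"]
h=cv2.cvtColor(f,cv2.COLOR_RGB2HSV).astype(int);H,S,V=h[...,0],h[...,1],h[...,2]
print("carton px",h[254,155:162:3].tolist(),"wood",h[300,190].tolist(),"side",h[262,177].tolist(), h[320,455].tolist(),h[325,440].tolist())
c=(H>22)&(H<40)&(V>170)
print("carton",seg(s,c,(130,228,190,280),.03))
for n,a,b in(("red",(418,269.2),(434.4,228)),("blk",(468,334),(430.8,304.4))):
    P=ray(s,[a,b],.008)[:,:2]*1000;d=P[1]-P[0];L=np.hypot(*d);print(n,P.round(1).tolist(),L.round(1),"ang",np.degrees(np.arctan2(d[1],d[0])).round(1),"mid",P.mean(0).round(1),"tail+52",(P[0]+52*d/L).round(1))
Z=np.vstack([cv2.resize(f[222:282,405:475],None,fx=6,fy=6,interpolation=cv2.INTER_CUBIC)[:, :,::-1]])
Y=cv2.resize(f[295:345,405:475],None,fx=6,fy=6,interpolation=cv2.INTER_CUBIC)[:,:,::-1]
Y=cv2.copyMakeBorder(Y,0,60,0,0,cv2.BORDER_CONSTANT)
cv2.imwrite("pics/probes.png",np.hstack([Z[:,:380],Y]))
```

```text
carton px [[29, 108, 252], [29, 114, 251], [29, 107, 251]] wood [14, 182, 195] side [25, 131, 123] [15, 180, 204] [15, 158, 186]
carton {'px': (np.float64(158.1), np.float64(253.7)), 'n': 763, 'rect': ([506.4, 311.0], [51.2, 69.3], 9.2), 'cen': [506.4, 311.0], 'pca': np.float64(98.8)}
red [[469.6, -253.0], [561.2, -293.5]] 100.2 ang -23.8 mid [ 515.4 -273.2] tail+52 [ 517.1 -274. ]
blk [[328.6, -354.8], [392.6, -277.6]] 100.4 ang 50.3 mid [ 360.6 -316.2] tail+52 [ 361.7 -314.8]
```

View pics/probes.png

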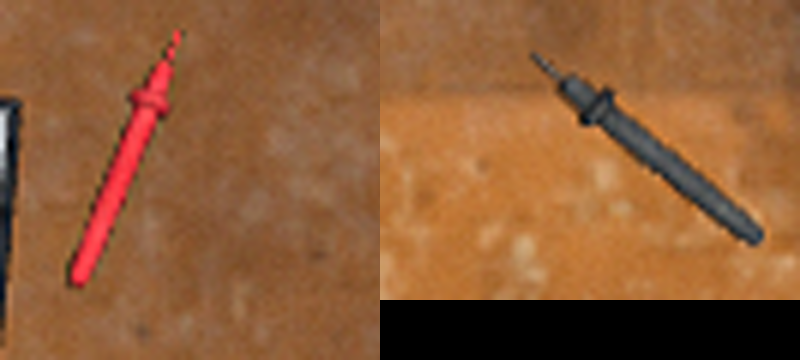

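Request:
play_rows:
  targets:
    - [0.04,-0.04,-0.02,0,0,5,0.0854]
    - [0.04,-0.04,-0.02,0,0,5,0.0854]
    - [0.04,-0.04,-0.02,0,0,5,0.0854]
    - [0.04,-0.04,-0.02,0,0,5,0.0854]
    - [0.03,-0.04,-0.01,0,0,5,0.0854]
  force: 30

```text
time: 0.52
eef_pos: [0.434, 0.4604, 0.1875]
orientation: [-0.024, -3.14, 0.002]
ft_force: [0.2, -0.5, 0.4]
opening: 0.0853
finger_force: 0.0
```

Red probe: tail (418,269), tip (434,228). Black probe: tail (468,334), needle tip (431,304). Both have a slim barrel and a collar. Now above the carton.

Request:
play_rows:
  targets:
    - [0,0,0,0,0,-7,0.0854]
    - [0,0,0,0,0,-7,0.0854]
    - [0,0,0,0,0,-7,0.0854]
    - [0,0,0,0,0,-7,0.0854]
    - [0,0,0,0,0,-7,0.0854]

```text
time: 0.93
eef_pos: [0.4332, 0.4616, 0.1891]
orientation: [-0.985, -2.983, 0.001]
ft_force: [-0.1, 0.5, -0.1]
opening: 0.0856
finger_force: 0.0
```

Request:
play_rows:
  targets:
    - [0,-0.02,0,0,0,-7,0.0854]
    - [0,-0.02,0,0,0,-7,0.0854]
    - [0,-0.02,0,0,0,-7,0.0854]
    - [0,-0.01,0,0,0,-7,0.0854]
    - [0,0,0,0,0,-7,0.0854]

```text
time: 1.35
eef_pos: [0.4338, 0.3885, 0.1893]
orientation: [1.84, 2.545, -0.004]
ft_force: [-0.1, -0.4, -0.5]
opening: 0.0854
finger_force: 0.0
```

Request:
play_rows:
  targets:
    - [0,0,0,0,0,-7,0.0854]
    - [0,0,0,0,0,-3,0.0854]
    - [0,0,0,0,0,0,0.0854]

```text
time: 1.6
eef_pos: [0.433, 0.3919, 0.1893]
orientation: [2.045, 2.385, -0.001]
ft_force: [-0.4, 0.6, 0.2]
opening: 0.0854
finger_force: 0.0
```

Request:
play_rows:
  targets:
    - [0.018,-0.02,-0.01,0,0,0,0.0854]
    - [0.018,-0.02,-0.015,0,0,0,0.0854]
    - [0.018,-0.02,-0.015,0,0,0,0.0854]
    - [0.019,-0.021,-0.02,0,0,0,0.0854]
    - [0,0,-0.02,0,0,0,0.0854]

```text
time: 2.02
eef_pos: [0.5111, 0.3049, 0.1093]
orientation: [2.049, 2.375, 0.001]
ft_force: [0.7, -0.8, -0.4]
opening: 0.0855
finger_force: 0.0
```

Request:
play_rows:
  targets:
    - [0,0,-0.02,0,0,0,0.0854]
    - [0,0,0,0,0,0,0.0854]

```text
time: 2.18
eef_pos: [0.5041, 0.309, 0.0856]
orientation: [-2.042, -2.385, 0.012]
ft_force: [-1.2, 0.2, -0.4]
opening: 0.0857
finger_force: 0.0
```

Run:
```python
from station import manip
import cv2
a=manip.snapshot("top")["frame"][:,:,::-1]; b=manip.snapshot("scene")["frame"][:,:,::-1]
A=cv2.resize(a[200:330,100:240],(400,371)); B=cv2.resize(b[220:420,100:320],(400,364))
B=cv2.copyMakeBorder(B,0,7,0,0,cv2.BORDER_CONSTANT)
cv2.imwrite("pics/over.png",cv2.hconcat([A,B]))
print(manip.sense()["joint_positions"].round(2))
```

```text
[-0.78  0.53  0.21  1.89 -0.16  0.74 -0.33]
```

View pics/over.png

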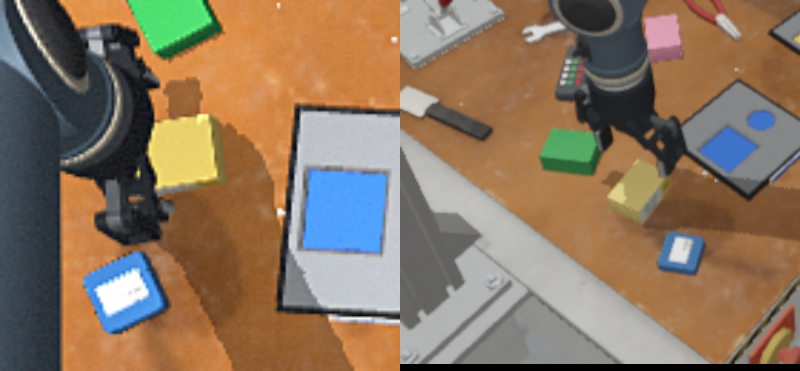

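The open fingers straddle the carton at crop (185,155), with the blue box clear below at (125,292). Descend and grip.

Request:
play_rows:
  targets:
    - [0.002,0.002,-0.02,0,0,0,0.0854]
    - [0,0,-0.02,0,0,0,0.0854]
    - [0,0,-0.014,0,0,0,0.0854]
    - [0,0,0,0,0,0,0.0854]
    - [0,0,0,0,0,0,0.05]
  force: 30

```text
time: 2.7
eef_pos: [0.5085, 0.3137, 0.0365]
orientation: [2.042, 2.387, 0.001]
ft_force: [0.2, -0.3, -0.2]
opening: 0.0756
finger_force: 0.0
```

Request:
play_rows:
  targets:
    - [0,0,0,0,0,0,0.05]
    - [0,0,0,0,0,0,0.05]
    - [0,0,0,0,0,0,0.05]
    - [0,0,0,0,0,0,0.05]
    - [0,0,0,0,0,0,0.05]

```text
time: 3.12
eef_pos: [0.509, 0.3134, 0.0364]
orientation: [2.043, 2.385, 0.003]
ft_force: [1.5, 0.3, 0.5]
opening: 0.0501
finger_force: 0.4
```

Run:
```python
from station import manip
import cv2
print(manip.sense()["opening"],manip.sense()["eef_pos"],manip.sense()["finger_force"])
a=manip.snapshot("top")["frame"][:,:,::-1]; b=manip.snapshot("scene")["frame"][:,:,::-1]
A=cv2.resize(a[200:330,100:240],(400,371)); B=cv2.resize(b[260:400,180:330],(400,371))
cv2.imwrite("pics/grip1.png",cv2.hconcat([A,B]))
```

```text
0.05008265181955536 [0.50897053 0.31338703 0.03640523] 0.38818335975520313
```

View pics/grip1.png

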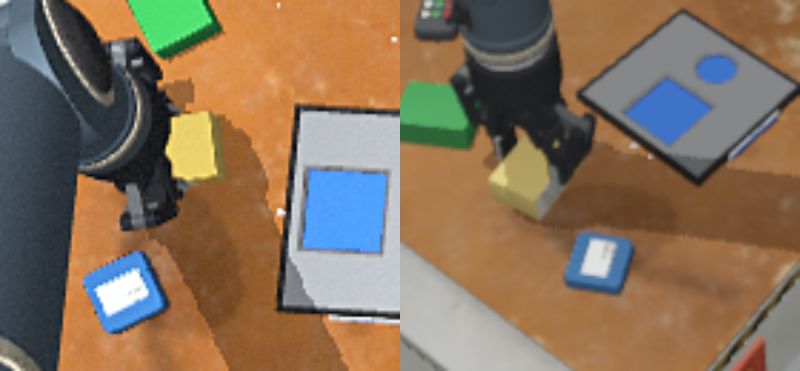

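Request:
play_rows:
  targets:
    - [0,0,-0.004,0,0,0,0.0854]
    - [0,0,-0.003,0,0,0,0.07]
    - [0,0,0,0,0,0,0.03]
    - [0,0,0,0,0,0,0.03]
    - [0,0,0,0,0,0,0.03]
  force: 30

```text
time: 3.63
eef_pos: [0.5082, 0.3129, 0.0284]
orientation: [-2.044, -2.386, 0.0]
ft_force: [-0.2, 0.2, -0.6]
opening: 0.0496
finger_force: 33.2
```

Request:
play_rows:
  targets:
    - [0,0,0,0,0,0,0.03]
    - [0,0,0,0,0,0,0.03]

```text
time: 3.8
eef_pos: [0.5082, 0.313, 0.0285]
orientation: [-2.044, -2.386, 0.0]
ft_force: [1.0, 0.4, -0.8]
opening: 0.0491
finger_force: 33.2
```

Gripped at about 50 mm with 33 N, the carton held between the pads. Lift, carry and turn by 74°.

Request:
play_rows:
  targets:
    - [0,0,0.01,0,0,0,0.03]
    - [0,0,0.02,0,0,0,0.03]
    - [0,0,0.02,0,0,0,0.03]
    - [0,0,0.015,0,0,0,0.03]
    - [0,-0.015,0.005,0,0,3,0.03]

```text
time: 4.22
eef_pos: [0.5093, 0.3023, 0.102]
orientation: [1.974, 2.443, 0.011]
ft_force: [0.8, 1.5, -0.7]
opening: 0.0493
finger_force: 33.2
```

Request:
play_rows:
  targets:
    - [-0.003,-0.028,0,0,0,5.5,0.03]
    - [-0.003,-0.028,0,0,0,5.5,0.03]
    - [-0.003,-0.028,0,0,0,5.5,0.03]
    - [-0.003,-0.028,0,0,0,5.5,0.03]
    - [-0.003,-0.028,0,0,0,5.5,0.03]

```text
time: 4.63
eef_pos: [0.4932, 0.1567, 0.0994]
orientation: [1.337, 2.842, 0.001]
ft_force: [-0.5, -0.8, -0.7]
opening: 0.0496
finger_force: 33.2
```

Request:
play_rows:
  targets:
    - [-0.003,-0.028,0,0,0,5.5,0.03]
    - [-0.003,-0.028,0,0,0,5.5,0.03]
    - [-0.003,-0.028,0,0,0,5.5,0.03]
    - [-0.003,-0.028,0,0,0,5.5,0.03]
    - [-0.003,-0.028,0,0,0,5.5,0.03]

```text
time: 5.05
eef_pos: [0.4782, 0.0166, 0.0994]
orientation: [0.624, 3.078, 0.0]
ft_force: [-0.1, -0.2, -0.8]
opening: 0.0495
finger_force: 33.2
```

Request:
play_rows:
  targets:
    - [-0.001,-0.028,0,0,0,5.5,0.03]
    - [0,-0.028,0,0,0,5.5,0.03]
    - [0,-0.025,0,0,0,5,0.03]
    - [0,-0.012,0,0,0,0,0.03]
    - [0,0,0,0,0,0,0.03]

```text
time: 5.47
eef_pos: [0.4772, -0.0789, 0.0994]
orientation: [0.207, 3.134, -0.003]
ft_force: [-0.2, -0.2, 0.1]
opening: 0.0494
finger_force: 33.2
```

Request:
play_rows:
  targets:
    - [0,0,0,0,0,0,0.03]
    - [0,0,0,0,0,0,0.03]

```text
time: 5.63
eef_pos: [0.4775, -0.0739, 0.099]
orientation: [0.195, 3.135, 0.001]
ft_force: [-1.2, -0.4, -0.7]
opening: 0.0496
finger_force: 33.2
```

Request:
play_rows:
  targets:
    - [0,-0.001,-0.02,0,0,0,0.03]
    - [0,0,-0.02,0,0,0,0.03]
    - [0,0,-0.007,0,0,0,0.03]
    - [0,0,0,0,0,0,0.03]
    - [0,0,0,0,0,0,0.03]

```text
time: 6.05
eef_pos: [0.4774, -0.0749, 0.0517]
orientation: [-0.194, -3.135, -0.001]
ft_force: [0.7, -0.8, -1.1]
opening: 0.0497
finger_force: 33.2
```

Run:
```python
from station import manip
import cv2
a=manip.snapshot("top")["frame"][:,:,::-1]; b=manip.snapshot("scene")["frame"][:,:,::-1]
A=cv2.resize(a[210:340,290:430],(400,371)); B=cv2.resize(b[170:300,280:420],(400,371))
cv2.imwrite("pics/pl1.png",cv2.hconcat([A,B]))
print(manip.sense()["eef_pos"])
```

```text
[ 0.47809891 -0.07550357  0.0524488 ]
```

View pics/pl1.png

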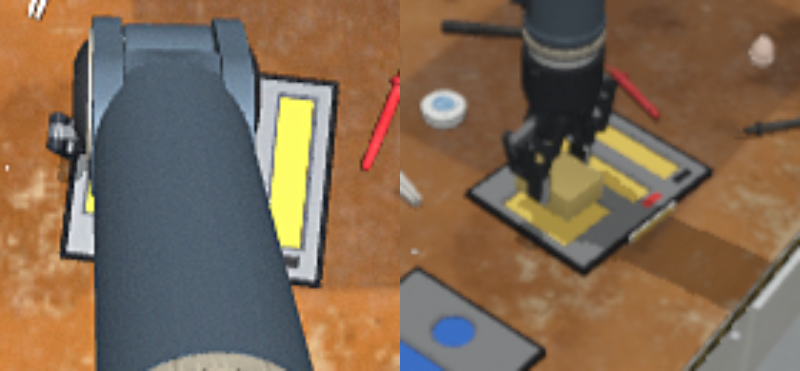

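The scene view shows the carton over the fuse pocket at about (572,185), square to the tray. Lower it.

Request:
play_rows:
  targets:
    - [0,0,-0.01,0,0,0,0.03]
    - [0,0,-0.006,0,0,0,0.03]
    - [0,0,-0.003,0,0,0,0.03]
    - [0,0,-0.001,0,0,0,0.03]
    - [0,0,0,0,0,0,0.03]

```text
time: 6.57
eef_pos: [0.4771, -0.076, 0.0313]
orientation: [-0.197, -3.135, -0.0]
ft_force: [0.3, 0.1, 0.7]
opening: 0.0493
finger_force: 33.2
```

Request:
play_rows:
  targets:
    - [0,0,-0.0005,0,0,0,0.03]
    - [0,0,0,0,0,0,0.03]

```text
time: 6.73
eef_pos: [0.4774, -0.076, 0.0311]
orientation: [0.197, 3.135, 0.0]
ft_force: [-0.6, 0.3, -0.5]
opening: 0.0497
finger_force: 33.2
```

Request:
play_rows:
  targets:
    - [0,0,-0.0005,0,0,0,0.03]
    - [0,0,0,0,0,0,0.03]

```text
time: 6.9
eef_pos: [0.4775, -0.076, 0.0311]
orientation: [0.197, 3.135, -0.0]
ft_force: [-0.9, -0.2, 4.5]
opening: 0.0495
finger_force: 33.7
```

Request:
play_rows:
  targets:
    - [0,0,-0.0005,0,0,0,0.03]
    - [0,0,0,0,0,0,0.03]

```text
time: 7.07
eef_pos: [0.4775, -0.076, 0.031]
orientation: [0.197, 3.135, -0.0]
ft_force: [-3.2, -0.6, 10.9]
opening: 0.0494
finger_force: 34.4
```

Request:
play_rows:
  targets:
    - [0,0,-0.0005,0,0,0,0.03]
    - [0,0,0,0,0,0,0.03]

```text
time: 7.23
eef_pos: [0.4775, -0.076, 0.031]
orientation: [0.197, 3.135, -0.0]
ft_force: [-4.5, 0.8, 14.0]
opening: 0.0495
finger_force: 35.1
```

Contact at the expected height. Release and rise, then head for the red probe.

Request:
play_rows:
  targets:
    - [0,0,0.001,0,0,0,0.055]
    - [0,0,0,0,0,0,0.065]
    - [0,0,0,0,0,0,0.068]
    - [0,0,0,0,0,0,0.068]
    - [0,0,0.005,0,0,0,0.068]

```text
time: 7.65
eef_pos: [0.4766, -0.0759, 0.0349]
orientation: [-0.196, -3.133, -0.0]
ft_force: [0.0, -0.1, 0.8]
opening: 0.0682
finger_force: 0.0
```

Request:
play_rows:
  targets:
    - [0,0,0.01,0,0,0,0.068]
    - [0,0,0.02,0,0,0,0.068]
    - [0,0,0.02,0,0,0,0.06]
    - [0,0,0.015,0,0,0,0.05]
    - [0,0,0,0,0,0,0.04]

```text
time: 8.07
eef_pos: [0.4796, -0.0762, 0.1041]
orientation: [0.196, 3.129, -0.0]
ft_force: [-0.5, 0.3, 0.1]
opening: 0.0408
finger_force: 0.0
```

Request:
play_rows:
  targets:
    - [0.005,-0.025,0,0,0,-2,0.04]
    - [0.005,-0.03,0,0,0,-3,0.04]
    - [0.006,-0.03,0,0,0,-3,0.04]
    - [0.006,-0.03,0,0,0,-3,0.04]
    - [0.006,-0.03,0,0,0,-3,0.04]

```text
time: 8.48
eef_pos: [0.5052, -0.2222, 0.1005]
orientation: [-0.581, -3.087, -0.0]
ft_force: [0.4, 0.4, 0.2]
opening: 0.0404
finger_force: 0.0
```

Request:
play_rows:
  targets:
    - [0.006,-0.03,-0.01,0,0,-3,0.04]
    - [0.0015,-0.0215,-0.02,0,0,0,0.04]
    - [0,0,-0.01,0,0,0,0.04]
    - [0,0,0,0,0,0,0.04]
    - [0,0,0,0,0,0,0.04]

```text
time: 8.9
eef_pos: [0.5121, -0.2712, 0.0597]
orientation: [-0.656, -3.07, -0.002]
ft_force: [0.1, 0.3, 0.5]
opening: 0.0401
finger_force: 0.0
```

Run:
```python
from h import *
from station import manip
a=manip.snapshot("top"); b=manip.snapshot("scene"); np.savez("b.npz",**b); np.savez("a.npz",**a)
S=manip.sense(); print(S["eef_pos"],S["orientation"])
u=proj(b,[[.5135,-.2725,.008]])[0]; print(u)
A=cv2.resize(a["frame"][205:315,300:460,::-1],(400,275));A=cv2.copyMakeBorder(A,0,0,0,0,cv2.BORDER_CONSTANT)
x,y=u.astype(int); B=cv2.resize(b["frame"][y-60:y+50,x-90:x+70,::-1],(400,275))
C=cv2.resize(b["frame"][170:280,280:440,::-1],(400,275)); D=cv2.resize(b["frame"][y-25:y+20,x-32:x+33,::-1],(400,275))
cv2.imwrite("pics/red.png",cv2.vconcat([cv2.hconcat([A,B]),cv2.hconcat([C,D])]))
```

```text
[ 0.51330875 -0.27098024  0.06108135] [6.54449179e-01 3.07231543e+00 1.40525111e-03]
[362.7732575  201.00045082]
```

View pics/red.png

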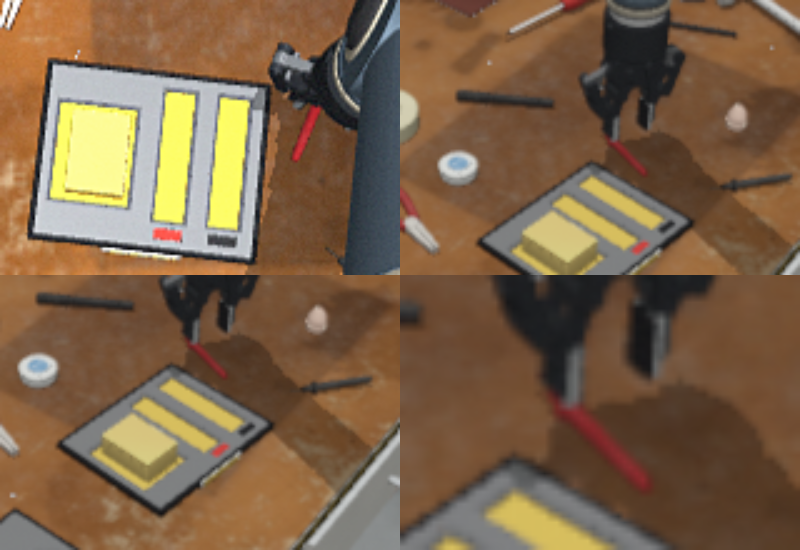

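The carton sits in its pocket. The red probe lies between and below the open fingertips. Descend and grip.

Request:
play_rows:
  targets:
    - [0,-0.001,-0.015,0,0,0,0.04]
    - [0,0,-0.012,0,0,0,0.04]
    - [0,0,-0.005,0,0,0,0.04]
    - [0,0,0,0,0,0,0.04]
    - [0,0,0,0,0,0,0.03]
  force: 25

```text
time: 9.42
eef_pos: [0.5128, -0.273, 0.0286]
orientation: [-0.657, -3.072, -0.001]
ft_force: [0.5, 0.5, -0.1]
opening: 0.0303
finger_force: 0.0
```

Request:
play_rows:
  targets:
    - [0,0,0,0,0,0,0.015]
    - [0,0,0,0,0,0,0.0]
    - [0,0,0,0,0,0,0.0]
    - [0,0,0,0,0,0,0.0]
    - [0,0,0,0,0,0,0.0]

```text
time: 9.83
eef_pos: [0.5133, -0.2736, 0.0293]
orientation: [0.658, 3.071, -0.0]
ft_force: [0.5, -0.1, 4.5]
opening: 0.0153
finger_force: 28.0
```

Request:
play_rows:
  targets:
    - [0,0,0.005,0,0,0,0.0]
    - [0,0,0.015,0,0,0,0.0]
    - [0,0,0.015,0,0,0,0.0]
    - [0,0,0,0,0,0,0.0]
    - [0,0,0,0,0,0,0.0]

```text
time: 10.25
eef_pos: [0.5132, -0.2737, 0.0643]
orientation: [0.658, 3.07, -0.0]
ft_force: [-0.0, -0.8, -0.5]
opening: 0.0155
finger_force: 27.5
```

Request:
play_rows:
  targets:
    - [-0.006,0.018,0,0,0,3,0.0]
    - [-0.007,0.022,0,0,0,3,0.0]
    - [-0.007,0.022,0,0,0,3,0.0]
    - [-0.007,0.022,0,0,0,3,0.0]
    - [-0.007,0.022,0,0,0,3,0.0]

```text
time: 10.67
eef_pos: [0.4776, -0.1663, 0.0626]
orientation: [-0.247, -3.13, -0.001]
ft_force: [0.9, 0.4, -0.2]
opening: 0.0151
finger_force: 27.5
```

Request:
play_rows:
  targets:
    - [-0.007,0.021,0,0,0,2,0.0]
    - [0,0,0,0,0,0,0.0]
    - [0,0,0,0,0,0,0.0]

```text
time: 10.92
eef_pos: [0.471, -0.1452, 0.0629]
orientation: [-0.193, -3.134, -0.001]
ft_force: [0.6, -0.7, -0.2]
opening: 0.0154
finger_force: 27.5
```

```bash
cat > look.py <<'E'
import sys
from h import *
from station import manip
# look.py name x y : scene+top crops round a world point
n,x,y=sys.argv[1],float(sys.argv[2]),float(sys.argv[3]); o=[]
for c in("top","scene"):
    s=manip.snapshot(c); np.savez(c+"_l.npz",**s); u,v=proj(s,[[x,y,.02]])[0].astype(int)
    w,h=60,56; u=min(max(u,w),639-w); v=min(max(v,h),479-h)
    o.append(cv2.resize(s["frame"][v-h:v+h,u-w:u+w,::-1],(400,373),interpolation=cv2.INTER_CUBIC))
cv2.imwrite(f"pics/{n}.png",cv2.hconcat(o)); S=manip.sense(); r=S["orientation"]
print(S["time"],S["eef_pos"].round(4),"yaw",(2*np.degrees(np.arctan2(r[1],r[0]))-90)%180,S["joint_positions"].round(2))
E
python3 look.py red2 .4755 -.1467
```

```text
11.0167 [ 0.4718 -0.1472  0.0632] yaw 82.76792308635237 [ 0.25  0.44 -0.04  2.12  0.03  0.58  1.63]
```

View pics/red2.png

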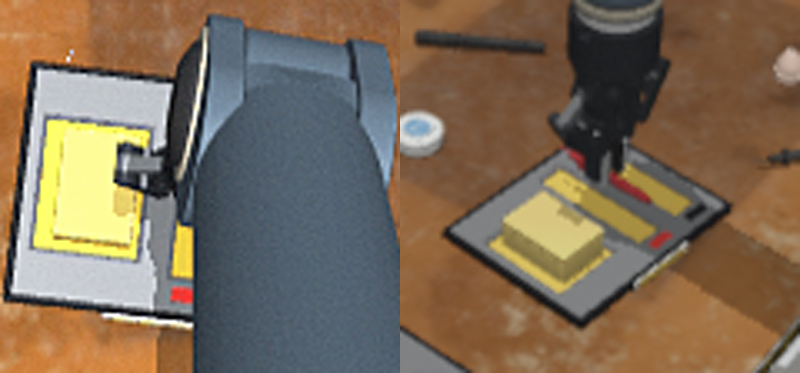

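The probe is held level over the red-marked pocket and aligned to the tray. The gripper flare stays above the carton. Lower it.

Request:
play_rows:
  targets:
    - [0,0,-0.012,0,0,0,0.0]
    - [0,0,-0.01,0,0,0,0.0]
    - [0,0,-0.005,0,0,0,0.0]
    - [0,0,-0.002,0,0,0,0.0]
    - [0,0,0,0,0,0,0.0]

```text
time: 11.43
eef_pos: [0.4714, -0.1468, 0.0339]
orientation: [-0.198, -3.134, -0.0]
ft_force: [1.4, 0.0, -1.1]
opening: 0.0151
finger_force: 27.5
```

Request:
play_rows:
  targets:
    - [0,0,-0.0007,0,0,0,0.0]
    - [0,0,0,0,0,0,0.0]

```text
time: 11.6
eef_pos: [0.472, -0.1466, 0.0341]
orientation: [0.197, 3.135, -0.0]
ft_force: [-0.2, 0.2, -0.2]
opening: 0.0155
finger_force: 27.5
```

Request:
play_rows:
  targets:
    - [0,0,-0.0007,0,0,0,0.0]
    - [0,0,0,0,0,0,0.0]

```text
time: 11.77
eef_pos: [0.472, -0.1465, 0.0334]
orientation: [0.196, 3.135, 0.0]
ft_force: [0.0, 0.1, -1.4]
opening: 0.0154
finger_force: 27.5
```

Request:
play_rows:
  targets:
    - [0,0,-0.0007,0,0,0,0.0]
    - [0,0,0,0,0,0,0.0]

```text
time: 11.93
eef_pos: [0.4718, -0.1465, 0.0326]
orientation: [0.196, 3.135, 0.0]
ft_force: [-0.4, -1.6, -0.4]
opening: 0.0151
finger_force: 27.5
```

Request:
play_rows:
  targets:
    - [0,0,-0.0007,0,0,0,0.0]
    - [0,0,0,0,0,0,0.0]

```text
time: 12.1
eef_pos: [0.4719, -0.1465, 0.0322]
orientation: [0.196, 3.135, 0.0]
ft_force: [-2.0, -0.2, 3.9]
opening: 0.0151
finger_force: 28.0
```

Request:
play_rows:
  targets:
    - [0,0,-0.0005,0,0,0,0.0]
    - [0,0,0,0,0,0,0.0]

```text
time: 12.27
eef_pos: [0.4719, -0.1465, 0.0322]
orientation: [0.196, 3.135, 0.0]
ft_force: [-1.7, 0.9, 10.0]
opening: 0.0151
finger_force: 28.6
```

On the floor at the expected height. Release, rise, and go over the black probe.

Request:
play_rows:
  targets:
    - [0,0,0.0005,0,0,0,0.022]
    - [0,0,0,0,0,0,0.026]
    - [0,0,0.001,0,0,0,0.026]
    - [0,0,0.005,0,0,0,0.026]
    - [0,0,0.01,0,0,0,0.026]

```text
time: 12.68
eef_pos: [0.471, -0.1462, 0.0474]
orientation: [-0.196, -3.133, -0.001]
ft_force: [-0.7, -0.1, -0.1]
opening: 0.0259
finger_force: 0.0
```

Request:
play_rows:
  targets:
    - [0,0,0.015,0,0,0,0.026]
    - [0,0,0.015,0,0,0,0.03]
    - [0,0,0,0,0,0,0.04]

```text
time: 12.93
eef_pos: [0.4738, -0.147, 0.0808]
orientation: [0.196, 3.13, -0.001]
ft_force: [0.5, -0.1, 0.1]
opening: 0.0394
finger_force: 0.0
```

Request:
play_rows:
  targets:
    - [-0.0065,-0.0095,0,0,0,-7,0.04]
    - [-0.0065,-0.0095,0,0,0,-7,0.04]
    - [-0.0065,-0.0095,0,0,0,-7,0.04]
    - [-0.0065,-0.0095,0,0,0,-7,0.04]
    - [-0.0065,-0.0095,0,0,0,-7,0.04]

```text
time: 13.35
eef_pos: [0.4389, -0.1943, 0.0779]
orientation: [1.139, 2.928, 0.0]
ft_force: [0.3, 0.6, -0.0]
opening: 0.0401
finger_force: 0.0
```

Request:
play_rows:
  targets:
    - [-0.0065,-0.0095,0,0,0,-7,0.04]
    - [-0.0065,-0.0095,0,0,0,-7,0.04]
    - [-0.0065,-0.0095,0,0,0,-7,0.04]
    - [-0.0065,-0.0095,0,0,0,-7,0.04]
    - [-0.0065,-0.0095,0,0,0,-7,0.04]

```text
time: 13.77
eef_pos: [0.4065, -0.2418, 0.0779]
orientation: [1.967, 2.45, 0.0]
ft_force: [-0.8, -0.4, 0.6]
opening: 0.0404
finger_force: 0.0
```

Request:
play_rows:
  targets:
    - [-0.0065,-0.0095,0,0,0,-7,0.04]
    - [-0.0065,-0.0095,0,0,0,-7,0.04]
    - [-0.0065,-0.0095,0,0,0,-7,0.04]
    - [-0.0065,-0.0095,0,0,0,-7,0.04]
    - [-0.0065,-0.0095,0,0,0,-7,0.04]

```text
time: 14.18
eef_pos: [0.374, -0.2893, 0.0779]
orientation: [2.612, 1.745, 0.001]
ft_force: [0.9, -0.3, 0.7]
opening: 0.0398
finger_force: 0.0
```

Request:
play_rows:
  targets:
    - [-0.0065,-0.0095,0,0,0,-7,0.04]
    - [-0.0065,-0.0095,-0.01,0,0,-7,0.04]
    - [0,-0.009,-0.01,0,0,-3.5,0.04]
    - [0,0,0,0,0,0,0.04]
    - [0,0,0,0,0,0,0.04]

```text
time: 14.6
eef_pos: [0.3611, -0.3168, 0.0576]
orientation: [-2.842, -1.337, 0.001]
ft_force: [0.2, 0.4, 1.0]
opening: 0.0401
finger_force: 0.0
```

```bash
python3 look.py blk .37 -.30
```

```text
14.7 [ 0.3617 -0.3164  0.0581] yaw 140.44740113391242 [ 0.23  0.48  0.51  2.18 -0.43  0.58  0.36]
```

View pics/blk.png

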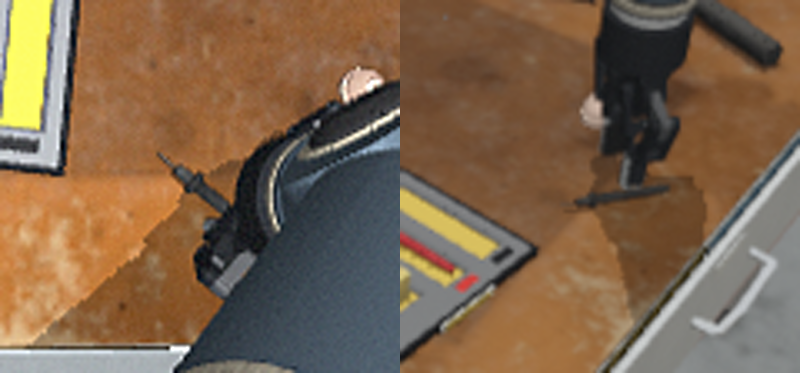

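The fingers stand over the black probe's barrel, and its needle points to the tray. Descend and grip.

Request:
play_rows:
  targets:
    - [-0.002,-0.0015,-0.012,0,0,0,0.04]
    - [0,0,-0.012,0,0,0,0.04]
    - [0,0,-0.005,0,0,0,0.04]
    - [0,0,0,0,0,0,0.03]
    - [0,0,0,0,0,0,0.02]
  force: 25

```text
time: 15.12
eef_pos: [0.3596, -0.3182, 0.0291]
orientation: [-2.843, -1.337, -0.001]
ft_force: [0.2, -0.7, 0.5]
opening: 0.0205
finger_force: 0.0
```

Request:
play_rows:
  targets:
    - [0,0,0,0,0,0,0.01]
    - [0,0,0,0,0,0,0.0]
    - [0,0,0,0,0,0,0.0]
    - [0,0,0,0,0,0,0.0]

```text
time: 15.45
eef_pos: [0.3597, -0.3186, 0.0293]
orientation: [2.843, 1.336, 0.001]
ft_force: [0.1, 1.5, 4.0]
opening: 0.0152
finger_force: 27.0
```

Request:
play_rows:
  targets:
    - [0,0,0.005,0,0,0,0.0]
    - [0,0,0.015,0,0,0,0.0]
    - [0,0,0.018,0,0,0,0.0]
    - [0,0,0,0,0,0,0.0]

```text
time: 15.78
eef_pos: [0.3605, -0.3198, 0.0692]
orientation: [2.84, 1.334, 0.004]
ft_force: [-0.2, -1.2, -0.4]
opening: 0.0155
finger_force: 26.5
```

Request:
play_rows:
  targets:
    - [0.008,0.009,0,0,0,-4,0.0]
    - [0.011,0.0125,0,0,0,-6,0.0]
    - [0.011,0.0125,0,0,0,-6,0.0]
    - [0.011,0.0125,0,0,0,-6,0.0]
    - [0.011,0.0125,0,0,0,-6,0.0]

```text
time: 16.2
eef_pos: [0.4116, -0.2587, 0.0666]
orientation: [-3.084, -0.6, 0.0]
ft_force: [0.5, -0.6, -0.5]
opening: 0.0151
finger_force: 26.5
```

Request:
play_rows:
  targets:
    - [0.011,0.0125,0,0,0,-6,0.0]
    - [0.011,0.0125,0,0,0,-6,0.0]
    - [0.011,0.0125,0,0,0,-6,0.0]
    - [0.011,0.0125,0,0,0,-6,0.0]
    - [0.0105,0.0155,0,0,0,-5.6,0.0]

```text
time: 16.62
eef_pos: [0.4662, -0.1936, 0.0667]
orientation: [3.134, -0.208, 0.0]
ft_force: [-0.0, 0.3, -0.0]
opening: 0.0152
finger_force: 26.5
```

Request:
play_rows:
  targets:
    - [0,0,0,0,0,0,0.0]
    - [0,0,0,0,0,0,0.0]
    - [0,0,0,0,0,0,0.0]

```text
time: 16.87
eef_pos: [0.4651, -0.1944, 0.0667]
orientation: [3.135, -0.198, -0.001]
ft_force: [-0.9, -0.4, 0.0]
opening: 0.0151
finger_force: 26.5
```

```bash
python3 look.py blk2 .4695 -.18
```

```text
16.9667 [ 0.465  -0.1949  0.0669] yaw 82.66516707280837 [-0.3   0.58  0.81  2.13 -0.66  0.7  -0.74]
```

View pics/blk2.png

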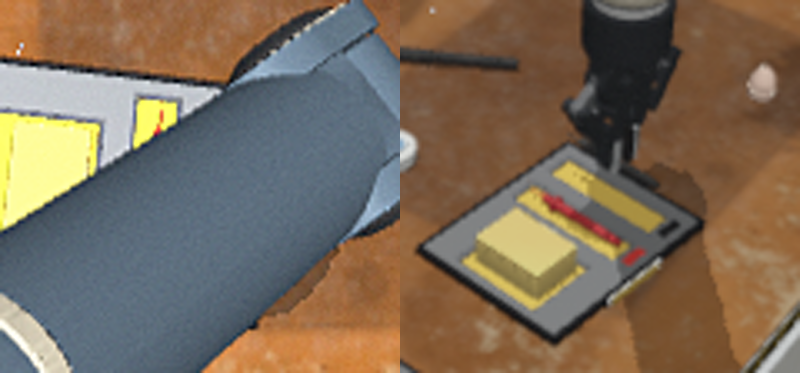

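The red probe lies in its pocket, and the black one is held over the black-marked pocket. Lower it.

Request:
play_rows:
  targets:
    - [0.001,0.0005,-0.012,0,0,0,0.0]
    - [0,0,-0.012,0,0,0,0.0]
    - [0,0,-0.007,0,0,0,0.0]
    - [0,0,-0.0025,0,0,0,0.0]
    - [0,0,0,0,0,0,0.0]

```text
time: 17.38
eef_pos: [0.466, -0.1937, 0.0326]
orientation: [-3.134, 0.201, 0.003]
ft_force: [-0.6, 0.0, 0.2]
opening: 0.015
finger_force: 26.5
```

Request:
play_rows:
  targets:
    - [0,0,-0.0007,0,0,0,0.0]
    - [0,0,0,0,0,0,0.0]

```text
time: 17.55
eef_pos: [0.4662, -0.1938, 0.0324]
orientation: [-3.135, 0.2, 0.001]
ft_force: [-0.9, 1.1, 3.2]
opening: 0.0154
finger_force: 26.9
```

Request:
play_rows:
  targets:
    - [0,0,-0.0007,0,0,0,0.0]
    - [0,0,0,0,0,0,0.0]

```text
time: 17.72
eef_pos: [0.4662, -0.1938, 0.0323]
orientation: [-3.134, 0.2, 0.001]
ft_force: [-3.6, 1.3, 10.8]
opening: 0.0149
finger_force: 27.8
```

Request:
play_rows:
  targets:
    - [0,0,0.0005,0,0,0,0.022]
    - [0,0,0,0,0,0,0.026]
    - [0,0,0.001,0,0,0,0.026]
    - [0,0,0.005,0,0,0,0.026]
    - [0,0,0.012,0,0,0,0.026]

```text
time: 18.13
eef_pos: [0.466, -0.1931, 0.0499]
orientation: [-3.135, 0.199, 0.004]
ft_force: [0.4, 1.0, -0.3]
opening: 0.0261
finger_force: 0.0
```

Request:
play_rows:
  targets:
    - [0,0,0.02,0,0,0,0.03]
    - [0,0,0.02,0,0,0,0.04]
    - [0,-0.01,0.01,0,0,0,0.05]
    - [-0.005,-0.025,0,0,0,0,0.06]
    - [-0.005,-0.025,0,0,0,0,0.06]

```text
time: 18.55
eef_pos: [0.4579, -0.254, 0.1017]
orientation: [3.135, -0.194, 0.004]
ft_force: [0.2, -0.6, -0.0]
opening: 0.06
finger_force: 0.0
```

Request:
play_rows:
  targets:
    - [-0.005,-0.025,0,0,0,0,0.06]
    - [-0.005,-0.025,0,0,0,0,0.06]
    - [-0.005,-0.025,0,0,0,0,0.06]
    - [0,0,0,0,0,0,0.06]
    - [0,0,0,0,0,0,0.06]

```text
time: 18.97
eef_pos: [0.4408, -0.3307, 0.101]
orientation: [3.134, -0.205, 0.001]
ft_force: [-0.2, 0.9, -1.2]
opening: 0.0602
finger_force: 0.0
```

```bash
python3 look.py noz .434 -.36
python3 - <<'E'
from h import *
s=dict(np.load("scene_l.npz")); f=s["frame"].astype(int)
u,v=proj(s,[[.434,-.409,.016]])[0].round().astype(int); print("exp",u,v)
h=cv2.cvtColor(s["frame"],cv2.COLOR_RGB2HSV).astype(int)
m=(h[...,1]<130)&(h[...,2]>120)&(h[...,0]<20)
print(seg(s,m,(u-18,v-18,u+18,v+18),.016))
E
```

```text
19.0667 [ 0.4419 -0.328   0.1004] yaw 82.74910290310771 [-0.05  0.59  0.83  2.01 -0.6   0.81 -0.56]
exp 407 187
{'px': (np.float64(406.3), np.float64(187.6)), 'n': 82, 'rect': ([435.8, -403.5], [25.1, 58.3], 28.8), 'cen': [434.2, -402.9], 'pca': np.float64(114.6)}
```

View pics/noz.png

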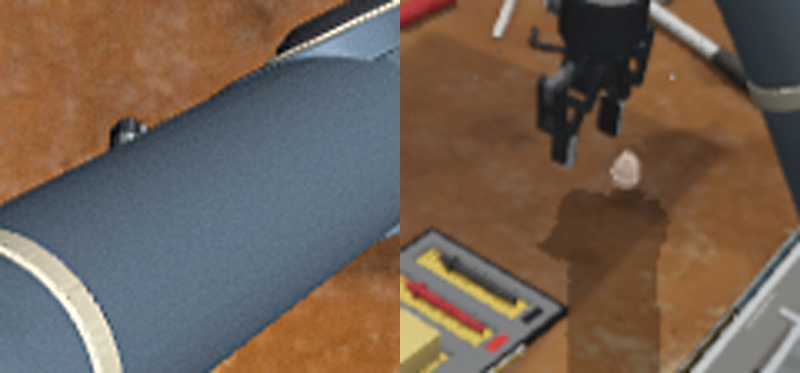

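The black probe is in its pocket too, and the nozzle stands at scene (406,188), matching the estimate. Go over it, descend and grip.

Request:
play_rows:
  targets:
    - [-0.002,-0.02,0,0,0,0,0.06]
    - [-0.002,-0.02,0,0,0,0,0.06]
    - [-0.002,-0.02,-0.005,0,0,0,0.06]
    - [-0.0015,-0.019,-0.01,0,0,0,0.06]
    - [0,0,-0.01,0,0,0,0.06]

```text
time: 19.48
eef_pos: [0.4342, -0.4105, 0.076]
orientation: [3.131, -0.201, 0.002]
ft_force: [-0.8, -0.2, 0.7]
opening: 0.0598
finger_force: 0.0
```

Request:
play_rows:
  targets:
    - [0,0,0,0,0,0,0.06]
    - [0,0,0,0,0,0,0.06]

```text
time: 19.65
eef_pos: [0.4346, -0.4054, 0.0746]
orientation: [-3.133, 0.196, 0.002]
ft_force: [-0.9, 0.1, -0.4]
opening: 0.0602
finger_force: 0.0
```

Request:
play_rows:
  targets:
    - [-0.0005,-0.001,-0.015,0,0,0,0.06]
    - [0,0,-0.015,0,0,0,0.06]
    - [0,0,-0.01,0,0,0,0.06]
    - [0,0,-0.005,0,0,0,0.06]
    - [0,0,0,0,0,0,0.05]
  force: 25

```text
time: 20.07
eef_pos: [0.4332, -0.4073, 0.0286]
orientation: [-3.133, 0.198, 0.004]
ft_force: [-0.7, -0.4, -0.4]
opening: 0.0502
finger_force: 0.0
```

Request:
play_rows:
  targets:
    - [0,0,0,0,0,0,0.04]
    - [0,0,0,0,0,0,0.034]
    - [0,0,0,0,0,0,0.03]
    - [0,0,0,0,0,0,0.026]
    - [0,0,0,0,0,0,0.022]

```text
time: 20.48
eef_pos: [0.4341, -0.4088, 0.0312]
orientation: [3.135, -0.199, 0.002]
ft_force: [-0.4, 1.2, 2.7]
opening: 0.0229
finger_force: 24.4
```

Request:
play_rows:
  targets:
    - [0,0,0,0,0,0,0.015]
    - [0,0,0,0,0,0,0.01]
    - [0,0,0,0,0,0,0.01]

```text
time: 20.73
eef_pos: [0.4341, -0.4088, 0.0311]
orientation: [3.135, -0.199, 0.002]
ft_force: [-1.1, 0.6, 6.5]
opening: 0.023
finger_force: 24.8
```

Request:
play_rows:
  targets:
    - [0,0,0.004,0,0,0,0.01]
    - [0,0,0.006,0,0,0,0.01]
    - [0,0,0,0,0,0,0.01]
    - [0,0,0,0,0,0,0.01]

```text
time: 21.07
eef_pos: [0.434, -0.4086, 0.0407]
orientation: [3.135, -0.199, 0.001]
ft_force: [0.0, 0.2, 0.2]
opening: 0.0231
finger_force: 24.5
```

```bash
python3 look.py noz2 .434 -.409
python3 - <<'E'
import cv2
i=cv2.imread("pics/noz2.png")[100:300,500:700]; cv2.imwrite("pics/noz2c.png",cv2.resize(i,None,fx=2.5,fy=2.5))
E
```

```text
21.1667 [ 0.4338 -0.4083  0.0403] yaw 82.73450793574733 [ 0.17  0.72  0.73  1.92 -0.69  0.77 -0.4 ]
```

View pics/noz2c.png

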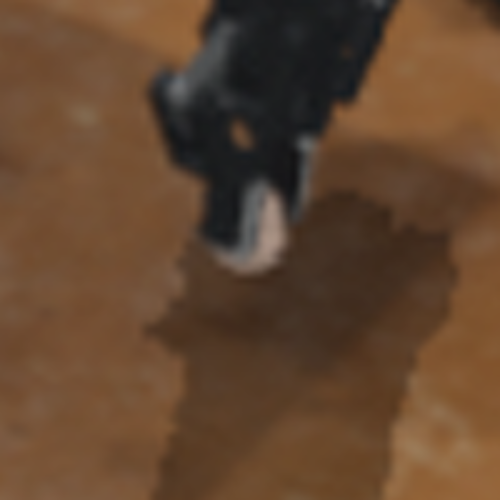

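Upright and held just above its foot. Lift, carry to the head tray's round pocket.

Request:
play_rows:
  targets:
    - [0,0,0.015,0,0,0,0.01]
    - [0,0,0.02,0,0,0,0.01]
    - [0.004,0.015,0.02,0,0,0,0.01]
    - [0.006,0.025,0.005,0,0,0,0.01]
    - [0.006,0.028,0,0,0,0,0.01]

```text
time: 21.58
eef_pos: [0.4503, -0.3423, 0.1033]
orientation: [3.132, -0.204, 0.007]
ft_force: [0.9, -0.2, -0.8]
opening: 0.023
finger_force: 24.6
```

Request:
play_rows:
  targets:
    - [0.006,0.028,0,0,0,0,0.01]
    - [0.006,0.028,0,0,0,0,0.01]
    - [0.006,0.028,0,0,0,0,0.01]
    - [0.006,0.028,0,0,0,0,0.01]
    - [0.006,0.028,0,0,0,0,0.01]

```text
time: 22.0
eef_pos: [0.4801, -0.1993, 0.1013]
orientation: [-3.135, 0.2, -0.001]
ft_force: [1.0, -0.3, 0.8]
opening: 0.0226
finger_force: 24.6
```

Request:
play_rows:
  targets:
    - [0,0.028,0,0,0,0,0.01]
    - [0,0.028,0,0,0,0,0.01]
    - [0,0.028,0,0,0,0,0.01]
    - [-0.002,0.028,0,0,0,0,0.01]
    - [-0.003,0.028,0,0,0,0,0.01]

```text
time: 22.42
eef_pos: [0.4751, -0.0592, 0.1012]
orientation: [-3.135, 0.199, -0.002]
ft_force: [-0.0, 0.0, -0.8]
opening: 0.023
finger_force: 24.6
```

Request:
play_rows:
  targets:
    - [-0.004,0.028,0,0,0,0,0.01]
    - [-0.004,0.028,0,0,0,0,0.01]
    - [-0.004,0.028,0,0,0,0,0.01]
    - [-0.002,0.01,0,0,0,0,0.01]
    - [0,0,0,0,0,0,0.01]

```text
time: 22.83
eef_pos: [0.4606, 0.0361, 0.1007]
orientation: [-3.135, 0.191, 0.001]
ft_force: [-0.6, 0.2, -0.6]
opening: 0.023
finger_force: 24.6
```

Request:
play_rows:
  targets:
    - [0,0,0,0,0,0,0.01]
    - [0,0,0,0,0,0,0.01]

```text
time: 23.0
eef_pos: [0.4612, 0.0319, 0.1009]
orientation: [3.134, -0.203, 0.002]
ft_force: [-0.0, 0.3, -0.2]
opening: 0.0228
finger_force: 24.6
```

Request:
play_rows:
  targets:
    - [0,0.02,0,0,0,0,0.01]
    - [0,0.025,0,0,0,0,0.01]
    - [0,0.025,0,0,0,0,0.01]
    - [0,0.0118,-0.01,0,0,0,0.01]
    - [0,0,-0.02,0,0,0,0.01]

```text
time: 23.42
eef_pos: [0.4633, 0.1172, 0.0715]
orientation: [-3.133, 0.196, -0.007]
ft_force: [0.6, 0.4, -0.0]
opening: 0.023
finger_force: 24.6
```

Request:
play_rows:
  targets:
    - [0,0,-0.016,0,0,0,0.01]
    - [0,0,0,0,0,0,0.01]
    - [0,0,0,0,0,0,0.01]

```text
time: 23.67
eef_pos: [0.461, 0.1134, 0.0544]
orientation: [3.134, -0.204, -0.001]
ft_force: [-0.4, -0.9, 0.1]
opening: 0.023
finger_force: 24.6
```

```bash
python3 look.py noz3 .4607 .1137
python3 - <<'E'
from h import *
from station import manip
s=dict(np.load("scene_l.npz")); h=cv2.cvtColor(s["frame"],cv2.COLOR_RGB2HSV).astype(int)
p=manip.sense()["eef_pos"]; u,v=proj(s,p-[0,0,.02])[0].round().astype(int); print("exp nozzle",u,v)
m=(h[...,1]<110)&(h[...,2]>130)&(h[...,0]<20)
print(seg(s,m,(u-10,v-10,u+12,v+14),p[2]-.022))
E
```

```text
23.7667 [0.4618 0.114  0.0553] yaw 82.57886147870596 [-0.96  0.57  0.83  2.2  -0.71  0.65 -1.32]
exp nozzle 298 277
{'px': (np.float64(299.5), np.float64(277.3)), 'n': 50, 'rect': ([461.1, 109.6], [11.6, 41.6], 42.2), 'cen': [460.6, 111.3], 'pca': np.float64(133.1)}
```

Request:
play_rows:
  targets:
    - [-0.0005,0,-0.01,0,0,0,0.01]
    - [0,0,-0.006,0,0,0,0.01]
    - [0,0,-0.0025,0,0,0,0.01]
    - [0,0,0,0,0,0,0.01]
    - [0,0,0,0,0,0,0.01]

```text
time: 24.18
eef_pos: [0.4602, 0.1153, 0.0358]
orientation: [3.135, -0.199, -0.0]
ft_force: [0.5, 0.6, -0.4]
opening: 0.0231
finger_force: 24.6
```

Request:
play_rows:
  targets:
    - [0,0,-0.0007,0,0,0,0.01]
    - [0,0,0,0,0,0,0.01]

```text
time: 24.35
eef_pos: [0.4604, 0.1154, 0.0353]
orientation: [-3.135, 0.199, -0.0]
ft_force: [0.4, -0.3, -0.4]
opening: 0.0231
finger_force: 24.6
```

Request:
play_rows:
  targets:
    - [0,0,-0.0007,0,0,0,0.01]
    - [0,0,0,0,0,0,0.01]

```text
time: 24.52
eef_pos: [0.4603, 0.1154, 0.0345]
orientation: [-3.135, 0.199, -0.0]
ft_force: [0.3, 0.3, -0.8]
opening: 0.0229
finger_force: 24.6
```

Request:
play_rows:
  targets:
    - [0,0,-0.0005,0,0,0,0.01]
    - [0,0,0,0,0,0,0.01]

```text
time: 24.68
eef_pos: [0.4604, 0.1154, 0.0341]
orientation: [-3.135, 0.199, -0.0]
ft_force: [-0.2, -0.2, 0.8]
opening: 0.0229
finger_force: 24.9
```

Request:
play_rows:
  targets:
    - [0,0,-0.0005,0,0,0,0.01]
    - [0,0,0,0,0,0,0.01]

```text
time: 24.85
eef_pos: [0.4604, 0.1154, 0.034]
orientation: [-3.134, 0.199, 0.0]
ft_force: [-2.2, -0.1, 6.8]
opening: 0.0232
finger_force: 25.8
```

Request:
play_rows:
  targets:
    - [0,0,0,0,0,0,0.028]
    - [0,0,0,0,0,0,0.034]
    - [0,0,0.001,0,0,0,0.036]
    - [0,0,0.002,0,0,0,0.036]
    - [0,0,0.01,0,0,0,0.036]

```text
time: 25.27
eef_pos: [0.4594, 0.1151, 0.046]
orientation: [3.134, -0.199, -0.004]
ft_force: [0.1, 0.8, 0.9]
opening: 0.0361
finger_force: 0.0
```

Request:
play_rows:
  targets:
    - [0,0,0.02,0,0,0,0.036]
    - [0,0,0.02,0,0,0,0.036]
    - [0,0,0.015,0,0,0,0.05]
    - [0,0,0,0,0,0,0.06]
    - [0,0,0,0,0,0,0.08]

```text
time: 25.68
eef_pos: [0.4607, 0.1157, 0.1023]
orientation: [-3.134, 0.198, -0.003]
ft_force: [-0.0, 0.1, -0.8]
opening: 0.0703
finger_force: 0.0
```

Request:
play_rows:
  targets:
    - [-0.006,0.02,0,0,0,3.6,0.085]
    - [-0.006,0.025,0,0,0,4,0.085]
    - [-0.006,0.025,0,0,0,4,0.085]
    - [-0.006,0.025,0,0,0,4,0.085]
    - [-0.006,0.025,0,0,0,4,0.085]

```text
time: 26.1
eef_pos: [0.4292, 0.2362, 0.1007]
orientation: [3.122, 0.342, -0.002]
ft_force: [-0.6, 0.1, 0.5]
opening: 0.085
finger_force: 0.0
```

Request:
play_rows:
  targets:
    - [-0.006,0.025,0,0,0,4,0.085]
    - [-0.006,0.025,0,0,0,4,0.085]
    - [-0.006,0.025,0,0,0,4,0.085]
    - [-0.008,0.032,0,0,0,2,0.085]
    - [0,0,-0.02,0,0,0,0.085]

```text
time: 26.52
eef_pos: [0.4035, 0.3508, 0.0826]
orientation: [-3.049, -0.73, -0.006]
ft_force: [-0.2, 1.0, -0.5]
opening: 0.0851
finger_force: 0.0
```

Request:
play_rows:
  targets:
    - [0,0,-0.01,0,0,0,0.085]
    - [0,0,0,0,0,0,0.085]

```text
time: 26.68
eef_pos: [0.4025, 0.3405, 0.0689]
orientation: [3.055, 0.714, -0.008]
ft_force: [0.1, -1.1, -0.0]
opening: 0.0849
finger_force: 0.0
```

```bash
python3 look.py box .404 .343
python3 - <<'E'
from h import *
s=dict(np.load("scene_l.npz")); h=cv2.cvtColor(s["frame"],cv2.COLOR_RGB2HSV).astype(int)
m=(abs(h[...,0]-108)<14)&(h[...,1]>100)|((h[...,1]<60)&(h[...,2]>140))
u,v=proj(s,[[.404,.343,.013]])[0].round().astype(int)
print(u,v,seg(s,m,(u-22,v-20,u+22,v+20),.013))
E
```

```text
26.7833 [0.4044 0.3403 0.0709] yaw 116.17209062489772 [-1.32  0.57  0.72  2.07 -0.58  0.71 -1.34]
256 356 {'px': (np.float64(256.3), np.float64(360.5)), 'n': 296, 'rect': ([401.8, 350.5], [48.7, 52.1], 26.3), 'cen': [395.5, 351.4], 'pca': np.float64(94.5)}
```

Run:
```python
from h import *
from scipy.optimize import minimize
T=dict(np.load("top.npz"));S=dict(np.load("scene.npz"));tot=[]
for s,bx in((T,(125,285,165,322)),(S,(238,340,275,378))):
    h=cv2.cvtColor(s["frame"],cv2.COLOR_RGB2HSV).astype(int)
    m=((abs(h[...,0]-108)<16)&(h[...,1]>90)|((h[...,1]<60)&(h[...,2]>140))).astype(np.uint8)
    q=np.zeros_like(m);q[bx[1]:bx[3],bx[0]:bx[2]]=m[bx[1]:bx[3],bx[0]:bx[2]]
    n,l,st,_=cv2.connectedComponentsWithStats(q);tot.append((s,l==1+np.argmax(st[1:,4])))
def cost(p,only=None):
    c,si=np.cos(np.radians(p[2])),np.sin(np.radians(p[2]));k=25
    P=[[p[0]/1e3+(c*a-si*b)*k/1e3,p[1]/1e3+(si*a+c*b)*k/1e3,z] for a in(-1,1) for b in(-1,1) for z in(0,.015)]
    e=0
    for i,(s,m) in enumerate(tot):
        if only is not None and i!=only: continue
        r=np.zeros(m.shape,np.uint8); hull=cv2.convexHull(proj(s,P).astype(np.float32))
        cv2.fillConvexPoly(r,(hull*16).round().astype(int),1,shift=4); e+=(r.astype(bool)^m).sum()
    return e
for o in(0,1,None):
    r=minimize(cost,[404,343,26],args=(o,),method="Nelder-Mead",options=dict(initial_simplex=[[404,343,26],[412,343,26],[404,352,26],[404,343,34]])); print(o,r.x.round(1),r.fun)
```

```text
0 [405.9 344.5  27.9] 129.0
1 [404.7 345.9  25.5] 143.0
None [406.  345.2  28.4] 266.0
```

Request:
play_rows:
  targets:
    - [0.001,0.004,-0.01,0,0,0.5,0.085]
    - [0,0,-0.012,0,0,0,0.085]
    - [0,0,-0.01,0,0,0,0.085]
    - [0,0,-0.005,0,0,0,0.085]
    - [0,0,0,0,0,0,0.085]
  force: 30

```text
time: 27.2
eef_pos: [0.4046, 0.3454, 0.033]
orientation: [3.055, 0.727, -0.004]
ft_force: [0.5, -0.4, 0.8]
opening: 0.085
finger_force: 0.0
```

Request:
play_rows:
  targets:
    - [0,0,0,0,0,0,0.085]

```text
time: 27.28
eef_pos: [0.4053, 0.3459, 0.0341]
orientation: [3.055, 0.728, -0.001]
ft_force: [0.4, 0.1, -0.4]
opening: 0.0849
finger_force: 0.0
```

Request:
play_rows:
  targets:
    - [0,-0.001,-0.006,0,0,0,0.085]
    - [0,0,0,0,0,0,0.08]
    - [0,0,0,0,0,0,0.07]
    - [0,0,0,0,0,0,0.06]
    - [0,0,0,0,0,0,0.05]

```text
time: 27.7
eef_pos: [0.4054, 0.3455, 0.0287]
orientation: [-3.056, -0.729, -0.001]
ft_force: [-0.2, -0.0, -1.0]
opening: 0.0503
finger_force: 0.1
```

Request:
play_rows:
  targets:
    - [0,0,0,0,0,0,0.04]
    - [0,0,0,0,0,0,0.03]
    - [0,0,0,0,0,0,0.02]
    - [0,0,0,0,0,0,0.02]

```text
time: 28.03
eef_pos: [0.4054, 0.3456, 0.029]
orientation: [-3.055, -0.729, -0.001]
ft_force: [-2.1, -0.1, 5.7]
opening: 0.0489
finger_force: 31.0
```

Request:
play_rows:
  targets:
    - [0,0,0.003,0,0,0,0.02]
    - [0,0,0.007,0,0,0,0.02]
    - [0,0,0,0,0,0,0.02]

```text
time: 28.28
eef_pos: [0.4059, 0.3456, 0.0395]
orientation: [-3.055, -0.728, -0.003]
ft_force: [1.1, -0.0, 0.5]
opening: 0.0488
finger_force: 31.2
```

The box holds at 48.9 mm, which is its true size. The carton read about 50 mm where 58 was listed, so I'll check its identity against the look-alikes in the stored image.

Run:
```python
from h import *
T=dict(np.load("top.npz"));S=dict(np.load("scene.npz"))
for nm,s in(("top",T),("scene",S)):
    h=cv2.cvtColor(s["frame"],cv2.COLOR_RGB2HSV).astype(int);H,Sa,V=h[...,0],h[...,1],h[...,2]
    if nm=="top":
        print("green",seg(s,(abs(H-62)<12)&(Sa>120)&(V>130),(130,170,190,230),.03))
        print("pink",seg(s,((H>150)|(H<6))&(Sa>40)&(Sa<130)&(V>180),(240,150,295,205),.03))
        print("yellow",seg(s,(H>22)&(H<40)&(V>170)&(Sa>60),(130,228,190,280),.03))
        for v in range(238,274,4): print([tuple(int(x) for x in s["frame"][v,u]) for u in range(138,184,5)])
    m=((H>20)&(H<38)&(Sa>70)&(V>140)).astype(np.uint8); n,l,st,c=cv2.connectedComponentsWithStats(m)
    print(nm,[(c[i].round().tolist(),int(st[i,4])) for i in range(1,n) if st[i,4]>60])
```

```text
green {'px': (np.float64(157.0), np.float64(199.4)), 'n': 709, 'rect': ([626.7, 318.3], [70.5, 49.3], 27.8), 'cen': [626.6, 318.2], 'pca': np.float64(-151.8)}
pink {'px': (np.float64(266.5), np.float64(174.8)), 'n': 674, 'rect': ([680.1, 78.6], [51.0, 70.9], 48.1), 'cen': [680.4, 78.5], 'pca': np.float64(140.7)}
yellow {'px': (np.float64(158.1), np.float64(253.6)), 'n': 760, 'rect': ([506.4, 311.0], [51.2, 69.3], 9.2), 'cen': [506.5, 311.0], 'pca': np.float64(98.3)}
[(207, 135, 72), (200, 127, 66), (211, 136, 79), (202, 130, 65), (202, 129, 64), (204, 132, 72), (207, 135, 68), (209, 129, 71), (210, 136, 67), (207, 131, 66)]
[(202, 130, 73), (201, 131, 79), (201, 127, 69), (187, 106, 45), (255, 255, 192), (254, 255, 148), (253, 253, 147), (160, 136, 66), (210, 132, 65), (207, 132, 69)]
[(205, 137, 77), (255, 254, 144), (252, 250, 146), (251, 249, 143), (251, 249, 144), (252, 250, 146), (252, 250, 146), (255, 255, 165), (212, 128, 66), (200, 125, 63)]
[(204, 134, 76), (253, 253, 143), (251, 249, 145), (252, 250, 145), (252, 250, 145), (251, 250, 142), (252, 250, 144), (255, 255, 156), 
[... 418 characters left out ...]
51, 250, 146), (252, 250, 143), (253, 252, 144), (255, 255, 155), (255, 248, 131), (105, 91, 44), (201, 136, 83)]
[(182, 117, 69), (205, 160, 80), (255, 255, 155), (218, 216, 172), (111, 117, 124), (105, 102, 96), (124, 87, 53), (198, 125, 70), (198, 122, 58), (196, 124, 65)]
[(183, 115, 63), (152, 103, 61), (161, 106, 66), (177, 119, 73), (171, 120, 77), (166, 106, 55), (159, 100, 51), (186, 117, 63), (192, 121, 61), (194, 122, 59)]
top [([349.0, 29.0], 131), ([158.0, 254.0], 765), ([369.0, 268.0], 617), ([391.0, 270.0], 611), ([337.0, 266.0], 1203), ([155.0, 368.0], 75)]
scene [([360.0, 222.0], 228), ([350.0, 229.0], 240), ([335.0, 243.0], 505), ([230.0, 323.0], 621), ([304.0, 410.0], 99)]
```

All three cartons share one shape, and the yellow one is the only one of its colour, so the choice stands. Carry the lens box over and turn it 59.3°.

Request:
play_rows:
  targets:
    - [0,0,0.015,0,0,0,0.02]
    - [0,0,0.015,0,0,0,0.02]
    - [0.003,-0.01,0.005,0,0,4,0.02]
    - [0.006,-0.016,0,0,0,5.5,0.02]
    - [0.006,-0.016,0,0,0,5.5,0.02]

```text
time: 28.7
eef_pos: [0.4205, 0.3037, 0.074]
orientation: [-2.931, -1.131, -0.002]
ft_force: [0.2, -0.7, -0.8]
opening: 0.0487
finger_force: 31.3
```

Request:
play_rows:
  targets:
    - [0.006,-0.016,0,0,0,5.5,0.02]
    - [0.006,-0.016,0,0,0,5.5,0.02]
    - [0.006,-0.016,0,0,0,5.5,0.02]
    - [0.006,-0.016,0,0,0,5.5,0.02]
    - [0.006,-0.016,0,0,0,5.5,0.02]

```text
time: 29.12
eef_pos: [0.4506, 0.2225, 0.0737]
orientation: [2.579, 1.793, 0.001]
ft_force: [-0.2, 0.4, 0.6]
opening: 0.0489
finger_force: 31.3
```

Request:
play_rows:
  targets:
    - [0.006,-0.016,0,0,0,5.5,0.02]
    - [0.006,-0.016,0,0,0,5.5,0.02]
    - [0.0025,-0.01,0,0,0,5.8,0.02]
    - [0,0,0,0,0,0,0.02]
    - [0,0,0,0,0,0,0.02]

```text
time: 29.53
eef_pos: [0.4649, 0.181, 0.0736]
orientation: [-2.299, -2.14, -0.001]
ft_force: [-0.3, 0.2, -0.4]
opening: 0.0487
finger_force: 31.3
```

Request:
play_rows:
  targets:
    - [0,0,0,0,0,0,0.02]

```text
time: 29.62
eef_pos: [0.4646, 0.1821, 0.0735]
orientation: [-2.296, -2.143, -0.001]
ft_force: [-0.2, 0.0, 0.3]
opening: 0.0489
finger_force: 31.3
```

```bash
python3 look.py box2 .465 .18
```

```text
29.7167 [0.4645 0.1825 0.0734] yaw 176.16413933887412 [-0.8   0.46  0.44  2.12 -0.33  0.62 -0.21]
```

Request:
play_rows:
  targets:
    - [0.0005,-0.0008,-0.013,0,0,0,0.02]
    - [0,0,-0.014,0,0,0,0.02]
    - [0,0,-0.009,0,0,0,0.02]
    - [0,0,-0.0035,0,0,0,0.02]
    - [0,0,0,0,0,0,0.02]

```text
time: 30.13
eef_pos: [0.4646, 0.1807, 0.0332]
orientation: [-2.294, -2.145, 0.003]
ft_force: [0.3, 0.2, -0.4]
opening: 0.0488
finger_force: 31.3
```

Request:
play_rows:
  targets:
    - [0,0,-0.0007,0,0,0,0.02]
    - [0,0,0,0,0,0,0.02]

```text
time: 30.3
eef_pos: [0.4657, 0.1808, 0.0337]
orientation: [2.295, 2.145, 0.001]
ft_force: [0.2, 0.9, -0.4]
opening: 0.0488
finger_force: 31.3
```

Request:
play_rows:
  targets:
    - [0,0,-0.0007,0,0,0,0.02]
    - [0,0,0,0,0,0,0.02]

```text
time: 30.47
eef_pos: [0.4656, 0.1807, 0.033]
orientation: [2.295, 2.145, 0.001]
ft_force: [0.3, -0.6, -0.5]
opening: 0.0487
finger_force: 31.3
```

Request:
play_rows:
  targets:
    - [0,0,-0.0007,0,0,0,0.02]
    - [0,0,0,0,0,0,0.02]

```text
time: 30.63
eef_pos: [0.4654, 0.1806, 0.032]
orientation: [2.295, 2.145, 0.001]
ft_force: [-0.5, -0.1, 0.3]
opening: 0.0486
finger_force: 31.3
```

Request:
play_rows:
  targets:
    - [0,0,-0.0007,0,0,0,0.02]
    - [0,0,0,0,0,0,0.02]

```text
time: 30.8
eef_pos: [0.4654, 0.1806, 0.032]
orientation: [-2.295, -2.144, -0.001]
ft_force: [-2.9, -0.9, 8.4]
opening: 0.0487
finger_force: 32.1
```

On the floor. Release, rise, and move aside to the left for a last look.

Request:
play_rows:
  targets:
    - [0,0,0.0005,0,0,0,0.056]
    - [0,0,0,0,0,0,0.062]
    - [0,0,0.001,0,0,0,0.064]
    - [0,0,0.004,0,0,0,0.064]
    - [0,0,0.012,0,0,0,0.064]

```text
time: 31.22
eef_pos: [0.4643, 0.1801, 0.0479]
orientation: [-2.295, -2.145, 0.005]
ft_force: [0.3, -0.1, -0.3]
opening: 0.0643
finger_force: 0.0
```

Request:
play_rows:
  targets:
    - [0,0,0.02,0,0,0,0.064]
    - [0,0,0.02,0,0,0,0.064]
    - [-0.003,0.025,0.01,0,0,0,0.064]
    - [-0.005,0.03,0.01,0,0,0,0.064]
    - [-0.005,0.03,0.01,0,0,0,0.064]

```text
time: 31.63
eef_pos: [0.4524, 0.2659, 0.1198]
orientation: [2.298, 2.142, 0.001]
ft_force: [0.6, -0.4, -1.2]
opening: 0.0638
finger_force: 0.0
```

Request:
play_rows:
  targets:
    - [-0.01,0.03,0,0,0,0,0.064]
    - [-0.01,0.03,0,0,0,0,0.064]
    - [-0.01,0.03,0,0,0,0,0.064]
    - [-0.01,0.03,0,0,0,0,0.064]
    - [-0.01,0.03,0,0,0,0,0.064]

```text
time: 32.05
eef_pos: [0.4015, 0.4169, 0.1189]
orientation: [2.295, 2.145, 0.0]
ft_force: [-0.5, 0.1, -0.3]
opening: 0.0638
finger_force: 0.0
```

Request:
play_rows:
  targets:
    - [-0.01,0.03,0,0,0,0,0.064]
    - [-0.01,0.03,0,0,0,0,0.064]
    - [0,0,0,0,0,0,0.064]
    - [0,0,0,0,0,0,0.064]

```text
time: 32.38
eef_pos: [0.3807, 0.4776, 0.1184]
orientation: [-2.29, -2.15, 0.0]
ft_force: [1.8, -1.1, 0.1]
opening: 0.0642
finger_force: 0.0
```

Run:
```python
from h import *
from station import manip
t=manip.snapshot("top");s=manip.snapshot("scene");np.savez("topf.npz",**t);np.savez("scenef.npz",**s)
A=cv2.resize(t["frame"][220:325,180:420,::-1],(800,350),interpolation=cv2.INTER_CUBIC)
B=cv2.resize(s["frame"][185:335,220:400,::-1],(300,250),interpolation=cv2.INTER_CUBIC);C=cv2.resize(t["frame"][140:340,100:500,::-1],(500,250))
cv2.imwrite("pics/final.png",cv2.vconcat([A,cv2.hconcat([B,C])])); print(manip.sense()["eef_pos"],manip.sense()["time"])
```

```text
[0.38273665 0.47437914 0.11859778] 32.4833
```

View pics/final.png

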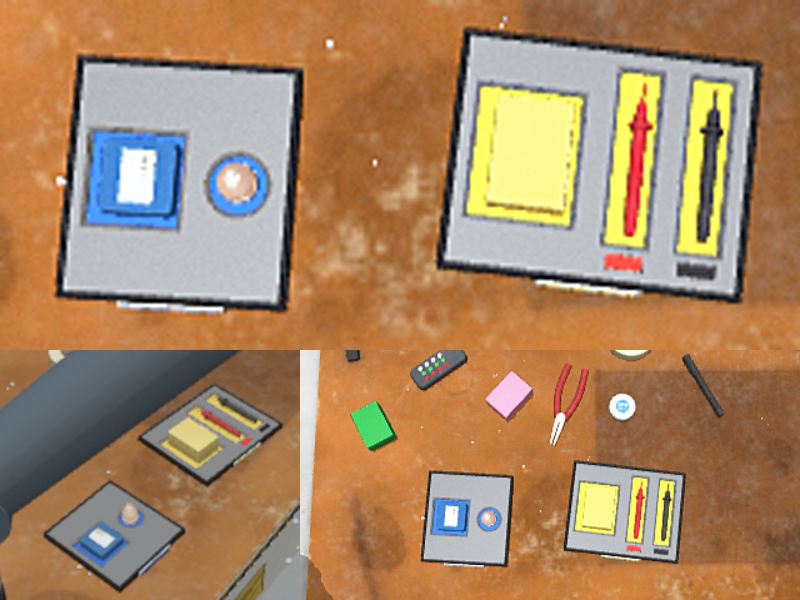

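All five are seated: box at (138,175), nozzle upright at (237,183), carton at (530,150), red probe at (637,160) and black probe at (711,165). The lens case and pliers haven't moved.

```bash
python3 -c "
from station import manip
print(manip.job_done())"
```

```text
the job is handed in; nothing more can be done
None
```

Both kits are made up and handed in after about 32 s: all five things were set down in their own pockets in the order asked, the nozzle upright, and the lens case and pliers were left where they were.

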